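# Return the pen caps to their job trays

## Task

Four pens are in for repair, and each job tray already holds one barrel. Lay each loose coloured cap in the tray that holds the barrel of its own colour, flat and lengthwise on the felt strip beside the barrel (pointing either way), setting it down rather than dropping it. Leave the black cap, which belongs to none of these pens, and the brass rest with the gold nibs where they lie.

Things in the scene. Friction and masses are not known exactly. Their poses are not given: they have to be found in the camera images.
- cap_green: Jade-green celluloid pen cap lying on its side: twelve-sided, 64 mm long, 16 mm across flats, gold bands by its open mouth, slim gold clip on top (to 10.4 mm above the axis). 11 to 23 g; does not roll by itself. Origin on the axis at mid-length, 8 mm above what it lies on; x along the axis to the closed end, z up. Its barrel lies in tray_green.
- cap_blue: Lapis-blue celluloid pen cap lying on its side: twelve-sided, 64 mm long, 16 mm across flats, gold bands by its open mouth, slim gold clip on top (to 10.4 mm above the axis). 11 to 23 g; does not roll by itself. Origin on the axis at mid-length, 8 mm above what it lies on; x along the axis to the closed end, z up. Its barrel lies in tray_blue.
- cap_grey: Pearl-grey celluloid pen cap lying on its side: twelve-sided, 64 mm long, 16 mm across flats, gold bands by its open mouth, slim gold clip on top (to 10.4 mm above the axis). 11 to 23 g; does not roll by itself. Origin on the axis at mid-length, 8 mm above what it lies on; x along the axis to the closed end, z up. Its barrel lies in tray_grey.
- cap_yellow: Mandarin-yellow celluloid pen cap lying on its side: twelve-sided, 64 mm long, 16 mm across flats, gold bands by its open mouth, slim gold clip on top (to 10.4 mm above the axis). 11 to 23 g; does not roll by itself. Origin on the axis at mid-length, 8 mm above what it lies on; x along the axis to the closed end, z up. Its barrel lies in tray_yellow.
- cap_black: Black ebonite pen cap lying on its side: twelve-sided, 64 mm long, 16 mm across flats, gold bands by its open mouth, slim gold clip on top (to 10.4 mm above the axis). 11 to 23 g; does not roll by itself. Origin on the axis at mid-length, 8 mm above what it lies on; x along the axis to the closed end, z up. Belongs to none of the trays; stays where it lies.
- tray_green: Fixed wooden tray, 140 (x) by 100 mm (y), floor 3 mm thick, rim 6 mm above the counter. Origin: centre of underside, z up. Foam at y 20..46 (6 mm high) holds the jade-green barrel fast along x: 92 by 13 mm, axis y = 34, top 16 mm up. Empty bay: y -46..20, x -66..66 mm; in it a flat wine-red felt strip, 105 (x) by 30 mm, centred at x 0, y -13, surface 3 mm above the counter: the cap's place.
- tray_blue: Fixed wooden tray, 140 (x) by 100 mm (y), floor 3 mm thick, rim 6 mm above the counter. Origin: centre of underside, z up. Foam at y 20..46 (6 mm high) holds the lapis-blue barrel fast along x: 92 by 13 mm, axis y = 34, top 16 mm up. Empty bay: y -46..20, x -66..66 mm; in it a flat wine-red felt strip, 105 (x) by 30 mm, centred at x 0, y -13, surface 3 mm above the counter: the cap's place.
- tray_grey: Fixed wooden tray, 140 (x) by 100 mm (y), floor 3 mm thick, rim 6 mm above the counter. Origin: centre of underside, z up. Foam at y 20..46 (6 mm high) holds the pearl-grey barrel fast along x: 92 by 13 mm, axis y = 34, top 16 mm up. Empty bay: y -46..20, x -66..66 mm; in it a flat wine-red felt strip, 105 (x) by 30 mm, centred at x 0, y -13, surface 3 mm above the counter: the cap's place.
- tray_yellow: Fixed wooden tray, 140 (x) by 100 mm (y), floor 3 mm thick, rim 6 mm above the counter. Origin: centre of underside, z up. Foam at y 20..46 (6 mm high) holds the mandarin-yellow barrel fast along x: 92 by 13 mm, axis y = 34, top 16 mm up. Empty bay: y -46..20, x -66..66 mm; in it a flat wine-red felt strip, 105 (x) by 30 mm, centred at x 0, y -13, surface 3 mm above the counter: the cap's place.
- pen_rest: Loose brass rest, 64 (x) by 34 mm, carrying two gold nibs, 18 mm high in all; origin: centre of its underside, z up. Stays where it is. (Also about, unlisted: a black feed 40 mm long, 6 mm high; a micrometer, loupe, brass block and tin, all below 27 mm high.)
Things that resemble listed ones, but are neither listed nor needed, are in the scene too. Of the things that look like the cap_yellow, the smallest one is meant.

How it is judged:
By the outcome, as a careful person would: the job done as asked, in the order asked, and still so for the second after the job is handed in, with the robot touching nothing.
It also fails if it takes over 96 s, if anything falls off the work surface, if the arm or the gripper's body presses on something with over 40 N, if the wrist force passes 120 N, or if a joint passes its speed limit or range.

## Robot

A 6-joint arm with a two-finger parallel gripper is mounted at the origin on the work surface. World frame = base frame: x ahead of the robot, y to its left, z up, the work surface at z = 0. Lengths are in m, angles in rad, forces in N, time in s.
With the tool pointing down it reaches from about 0.4 to 0.825 m from the base axis. Payload 7 kg.
Tool frame: the origin (TCP) lies at the very end of the fingers, on their centre line; the grasp point (between the pads) lies 19 mm behind it; z points along the fingers, y is the line along which they close (so a half turn about z gives the same grasp; the last joint's range is limited). The gripper opens to 88 mm and grips with 3 to 60 N. Pads are 19 mm wide; open, the fingers measure 130 mm over their backs; the gripper's body (78 mm by 193 mm) begins 47 mm behind the grasp point.
Start: joints at [1.446, 0.359, 0.012, 0, -1.224, -0.288], TCP at [0.271, 0.618, 0.227] pointing down, gripper open.
Joint ranges: [-3.07, 3.07], [-1.43, 2.12], [-1.02, 1.25], [-3.03, 1.67], [-3.05, -0], [-3.03, 3.03]. Speed limits (rad/s): [2.39, 2.39, 3.01, 3.14, 3.14, 3.14].

## Interface

Orientations are given as [roll, pitch, yaw] about the fixed x, y, z axes, in that order (R = Rz(yaw) Ry(pitch) Rx(roll)).
In Python, from station import arm, grab_frame gives the robot as it stands.
- The arm moves only by the tool jog_arm, never from a script. Its argument "deltas" is a list that holds one entry, the list of rows, each a list of 4 numbers: the shift along the tool's x, y, z in units of 60 mm (1.0 is 60 mm), then the turn about the tool's z in units of 5 degrees (1.0 is 5 degrees). A call has 1 to 8 rows; each row is the pose to reach, as a shift and turn from the pose commanded when the call began, along the tool's axes at that moment; what a row does not reach only later rows make up. A row lasts 1/8 s, in which the tool goes at most 62.5 mm and 10.7 degrees, less where a joint would pass 70% of its speed; a pose out of reach is approached as far as the arm can. A call with a gripper value outside its range is refused whole. "grip" is the finger opening in mm, from 0 to 87.6, set as the call begins (left out, the last holds). The fingers move at their own pace and stop on an object; "squeeze" is the grip in N (left out, the last holds). Time passes only in rows, so rows that repeat a pose let the fingers close. It gives the time, the measured TCP pose, the force, the opening and the grip force at its end, in the units of the state.
- arm.get_state(): the state, without advancing time (a new reading comes with each control period).
- grab_frame(name): name is "scene" or "top"; returns a dict with "img" (400x640x3 uint8, red, green, blue), "vfov" (degrees; the focal length in pixels is half the picture's height over the tangent of half this angle, whatever the lens; pixels are square), "cx", "cy" (the principal point, pixels), "dist_coeffs" ([k1, k2, p1, p2, k3] as OpenCV has them; the pictures are not rectified), "xyz" and "rotation" of the camera in the world. Camera axes: x right, y down, z forward; pixel columns grow to the right and rows downward; lengths in m; the calibration is good to about 2 mm. A picture is of the moment at which its call begins. There is no depth.
- arm.job_done(): hands the job in; it is judged then, once.
The state is a dict: "t": time; "q": joint angles; "qd": joint speeds; "joint_efforts": joint torques, N m; "eef_pos": TCP position; "ee_rot": TCP orientation; "force": force on the tool from outside, world axes, zero at the start; "moment": the same for the moment, N m; "width": finger opening in m; "gripper_force": force on a finger pad.
Only numpy, scipy, OpenCV 4.12 (cv2) and the standard library are available. Lean on these libraries where they do the work, as an engineer would, in place of code of your own. Each camera call takes 0.05 s, during which the arm holds its last target. There are 200 camera calls.

## Working session

There is one attempt and no reset: what is moved stays moved. The work goes in short steps, Python scripts to look and compute and a tool call to move; the robot and the scene stay as the last step left them, time stands still between calls to the robot, and variables do not carry over. Pictures are saved under pics/ and viewed, at most 14 in all, crops included, and the job is handed in when it is done.

Besides the shell and the picture viewer there is one more tool, called after "Request:" by a JSON object that holds its "api" and its "payload". jog_arm: Moves the arm, as the interface text tells. Its arguments: {"type":"object","properties":{"deltas":{"type":"array"},"grip":{"type":"number"},"squeeze":{"type":"number"}},"required":["deltas"]}

```bash
ls; mkdir -p pics
cat > h.py <<'E'
import numpy as np, cv2
from station import arm, grab_frame
def K(f):
    h=f["img"].shape[0]; fl=h/2/np.tan(np.radians(f["vfov"])/2)
    return np.array([[fl,0,f["cx"]],[0,fl,f["cy"]],[0,0,1]])
def Rm(f):
    r=np.array(f["rotation"],float)
    if r.shape==(3,3): return r
    from scipy.spatial.transform import Rotation as R
    return R.from_euler('xyz',r).as_matrix()
def ray(f,uv,z):
    p=cv2.undistortPoints(np.array(uv,float).reshape(-1,1,2),K(f),np.array(f["dist_coeffs"],float)).reshape(-1,2)
    d=np.c_[p,np.ones(len(p))]@Rm(f).T; o=np.array(f["xyz"])
    return o+d*((z-o[2])/d[:,2])[:,None]
def grab(n,name):
    f=grab_frame(n); cv2.imwrite(f"pics/{name}.png",f["img"][...,::-1]); return f
E
python3 - <<'E'
from h import *
import pickle
for n in("top","scene"):
    f=grab(n,n+"0"); pickle.dump(f,open(n+".pkl","wb"))
    print({k:v for k,v in f.items() if k!="img"})
print(arm.get_state())
E
```

```text
pics
{'vfov': 54.70124821877128, 'cx': 318.93239451296176, 'cy': 198.12949097174297, 'dist_coeffs': array([0.02861184, 0.        , 0.        , 0.        , 0.        ]), 'xyz': array([ 0.34637703, -0.00366128,  1.01046725]), 'rotation': array([-3.02400137, -0.01409651, -1.57830149])}
{'vfov': 55.87490707219371, 'cx': 320.1834984365419, 'cy': 201.2111785992718, 'dist_coeffs': array([-0.06270281,  0.        ,  0.        ,  0.        ,  0.        ]), 'xyz': array([1.3610236 , 0.11558878, 0.85734981]), 'rotation': array([-2.28897291,  0.00845343,  1.71187718])}
{'t': 0.1, 'q': array([ 1.44610674e+00,  3.59295614e-01,  1.11896710e-02, -3.00190219e-04,
       -1.22411484e+00, -2.88086001e-01]), 'qd': array([-0.00076958, -0.00013016,  0.00199207,  0.0015075 , -0.0014004 ,
       -0.00160288]), 'joint_efforts': array([-2.43378447e-03, -5.84161448e+01,  2.93751973e+01,  7.01556087e+00,
        1.01839556e-02, -4.89221293e-05]), 'eef_pos': array([0.2706413 , 0.61790534, 0.22574765]), 'ee_rot': array([ 3.14014671e+00, -1.34160425e-04, -4.12877685e-01]), 'force': array([ 0.25530768, -0.15315834,  0.49010795]), 'moment': array([ 0.03291339, -0.04165836, -0.06468782]), 'gripper_force': 0.0, 'width': 0.08794295731123725}
```

View pics/top0.png

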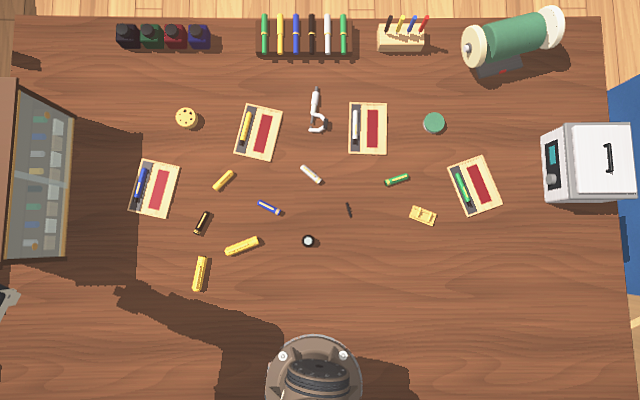

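View pics/scene0.png

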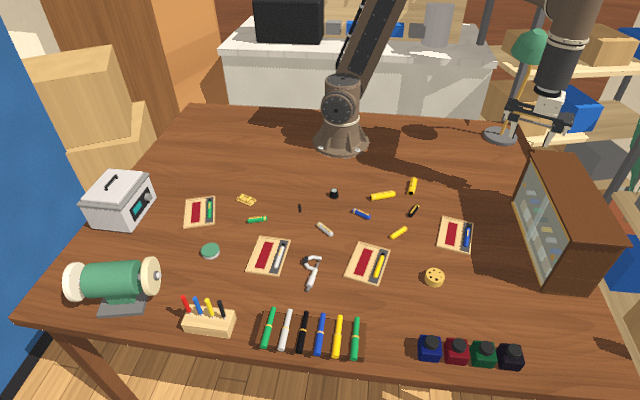

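Top view: the loose caps are green (397,179), grey (311,174), blue (268,207) and black (202,222). There are three yellow candidates: (223,180), (242,246) and (200,273). The one at (223,180) looks smallest, so it fits the description; I'll check that by measuring it and with a crop.

```bash
cat > m.py <<'E'
from h import *
import pickle
def comps(f,lo,hi,z,amin=15,roi=None):
    s=3; img=cv2.resize(f["img"],None,fx=s,fy=s,interpolation=cv2.INTER_CUBIC)
    m=cv2.inRange(cv2.cvtColor(img,cv2.COLOR_RGB2HSV),lo,hi)
    out=[]
    for c in cv2.findContours(m,cv2.RETR_EXTERNAL,cv2.CHAIN_APPROX_NONE)[0]:
        if cv2.contourArea(c)<amin*s*s: continue
        px=(c.reshape(-1,2)+.5)/s-.5
        if roi is not None and not (roi[0]<px[:,0].mean()<roi[2] and roi[1]<px[:,1].mean()<roi[3]): continue
        P=ray(f,px,z)[:,:2]
        (cx,cy),_,_=r=cv2.minAreaRect((P*1000).astype(np.float32))
        b=cv2.boxPoints(r); e=[b[1]-b[0],b[2]-b[1]]; e=sorted(e,key=np.linalg.norm)[::-1]
        out.append((px.mean(0).round().astype(int).tolist(),round(cx,1),round(cy,1),round(float(np.linalg.norm(e[0])),1),round(float(np.linalg.norm(e[1])),1),round(np.degrees(np.arctan2(e[0][1],e[0][0]))%180,1)))
    return out
COL=dict(green=((45,90,60),(80,255,255)),blue=((105,110,60),(130,255,255)),yellow=((20,120,110),(32,255,255)),grey=((0,0,140),(179,60,255)),felt=((168,120,60),(179,255,255)))
E
python3 - <<'E'
from m import *
for n,roi in(("top",(110,85,520,300)),("scene",(160,150,500,310))):
    f=pickle.load(open(n+".pkl","rb"))
    for k,(lo,hi) in COL.items():
        print(n,k)
        for r in comps(f,lo,hi,.003 if k=="felt" else .010,roi=roi): print("  ",r)
f=pickle.load(open("top.pkl","rb"))
cv2.imwrite("pics/crop.png",cv2.resize(f["img"][150:300,120:320,::-1],None,fx=4,fy=4,interpolation=cv2.INTER_CUBIC))
E
```

```text
top green
   ([398, 178], 516.0, -227.0, 53.0, 15.0, np.float32(108.2))
   ([462, 188], 492.1, -393.5, 80.2, 14.1, np.float32(19.0))
top blue
   ([267, 206], 445.5, 118.1, 51.8, 14.5, np.float32(62.4))
   ([140, 184], 508.4, 444.2, 78.6, 14.5, np.float32(166.9))
top yellow
   ([196, 277], 270.6, 294.0, 75.2, 17.8, np.float32(179.6))
   ([201, 264], 292.5, 281.0, 51.9, 17.6, np.float32(1.7))
   ([241, 245], 343.7, 181.6, 88.8, 21.3, np.float32(111.1))
   ([222, 179], 515.4, 232.8, 64.5, 14.2, np.float32(135.4))
   ([245, 126], 659.6, 176.5, 80.2, 11.0, np.float32(166.6))
top grey
   ([308, 240], 355.4, 11.6, 20.4, 19.7, np.float32(179.7))
   ([266, 205], 446.3, 118.4, 42.7, 6.2, np.float32(63.1))
   ([139, 205], 451.2, 445.3, 31.0, 8.2, np.float32(167.6))
   ([168, 191], 485.4, 375.6, 136.6, 27.4, np.float32(167.2))
   ([473, 188], 492.8, -424.7, 133.0, 29.2, np.float32(23.2))
   ([311, 174], 529.9, 3.5, 65.6, 17.5, np.float32(48.4))
   ([150, 194], 489.6, 417.4, 136.8, 41.6, np.float32(1.2))
   ([144, 168], 539.7, 432.9, 50.1, 24.4, np.float32(166.2))
   ([484, 175], 522.1, -455.2, 1
[... 1535 characters left out ...]
at32(68.0))
   ([382, 195], 340.4, 182.5, 95.4, 35.8, np.float32(110.9))
   ([412, 186], 273.3, 287.6, 107.7, 25.2, np.float32(169.5))
scene grey
   ([311, 274], 718.3, -9.4, 96.1, 41.2, np.float32(7.7))
   ([314, 257], 650.3, -9.4, 39.9, 19.9, np.float32(99.8))
   ([212, 256], 684.5, -308.4, 48.8, 21.9, np.float32(135.9))
   ([279, 257], 661.8, -113.2, 86.9, 14.4, np.float32(177.9))
   ([326, 230], 533.8, 8.7, 63.7, 19.5, np.float32(48.0))
scene felt
   ([363, 262], 641.6, 131.8, 99.8, 25.8, np.float32(167.0))
   ([264, 255], 653.6, -161.5, 99.5, 26.1, np.float32(177.5))
   ([451, 234], 491.7, 400.3, 98.9, 25.4, np.float32(167.1))
   ([195, 212], 501.5, -439.4, 97.5, 25.0, np.float32(19.4))
```

View pics/crop.png

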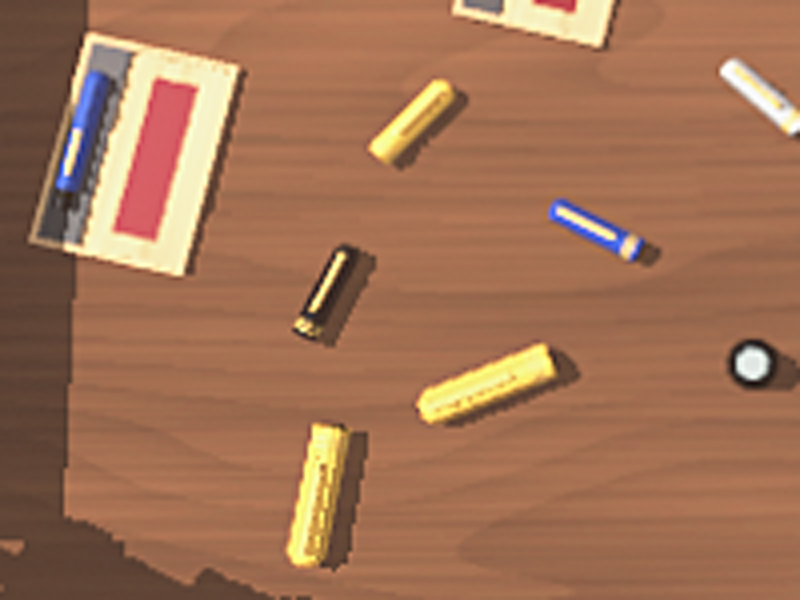

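The crop confirms it: the yellow at (223,180) is about 64 mm long, against about 89 mm for those at (242,246) and (200,273). So the (223,180) one is the cap_yellow meant. Felt centres from the two views agree within 2 mm.

```bash
cat > plan.py <<'E'
import sys
from h import *
from scipy.spatial.transform import Rotation as R
x,y,z,yaw=map(float,sys.argv[1:])
s=arm.get_state(); M=R.from_euler('xyz',s["ee_rot"]).as_matrix()
d=M.T@(np.array([x,y,z])/1000-s["eef_pos"])/.06
dy=(yaw-np.degrees(s["ee_rot"][2])+180)%360-180
print("delta",d.round(3),"turn",round(-dy/5,3),"| t",s["t"],"pos",(s["eef_pos"]*1000).round(1),np.degrees(s["ee_rot"]).round(1),"q",s["q"].round(2),"w",s["width"],"F",s["force"].round(1))
E
python3 plan.py 515 233.5 65 -44
python3 - <<'E'
from m import *
# full cap outlines incl. gold: saturated/bright against wood, within a small window round each cap
for n,W in(("top",dict(green=(397,179),blue=(268,207))),("scene",dict(green=(256,220),blue=(362,213)))):
    f=pickle.load(open(n+".pkl","rb"))
    for k,(u,v) in W.items():
        g=dict(f); im=f["img"].astype(int); hsv=cv2.cvtColor(f["img"],cv2.COLOR_RGB2HSV)
        m=(hsv[...,0]>20)&(hsv[...,0]<140)&(hsv[...,2]>90)|((im[...,1]>150))
        w=np.zeros_like(m); w[v-16:v+17,u-20:u+21]=1
        g["img"]=np.repeat(((m&w)*255).astype(np.uint8)[...,None],3,2)
        print(n,k,comps(g,(0,0,128),(179,255,255),.010))
E
```

```text
delta [6.301 4.23  2.686] turn 4.069 | t 0.1 pos [270.6 617.9 225.7] [179.9  -0.  -23.7] q [ 1.45  0.36  0.01 -0.   -1.22 -0.29] w 0.08794295731123725 F [ 0.3 -0.2  0.5]
top green [([396, 179], 513.9, -222.7, 66.3, 19.2, np.float32(108.2))]
top blue [([268, 207], 442.4, 112.9, 65.7, 16.6, np.float32(63.1))]
scene green [([257, 219], 515.9, -219.2, 67.1, 31.8, np.float32(107.7))]
scene blue [([360, 213], 443.5, 113.9, 68.7, 26.8, np.float32(64.7)), ([376, 198], 362.4, 162.6, 41.3, 19.3, np.float32(97.5))]
```

Request:
{"api": "jog_arm", "payload": {"deltas": [[[0.8,0.53,0.34,1],[1.6,1.06,0.67,2],[2.4,1.6,1.0,3],[3.2,2.1,1.35,4.07],[4.0,2.7,1.7,4.07],[4.8,3.2,2.05,4.07],[5.6,3.75,2.4,4.07],[6.3,4.23,2.69,4.07]]], "grip": 40, "squeeze": 15}}

```text
t: 1.1
eef_pos: [0.5157, 0.2321, 0.0642]
ee_rot: [3.141, 0.0, -0.768]
force: [0.9, 0.5, 0.3]
width: 0.0401
gripper_force: 0.0
```

Request:
{"api": "jog_arm", "payload": {"deltas": [[[0,0,0,0],[0,0,0,0]]]}}

```text
t: 1.35
eef_pos: [0.5154, 0.2339, 0.065]
ee_rot: [3.141, -0.0, -0.769]
force: [-0.0, 0.3, 0.6]
width: 0.0397
gripper_force: 0.0
```

```bash
python3 plan.py 515 233.5 5 -44
python3 - <<'E'
from h import *
f=grab("scene","s1"); g=grab("top","t1")
a=f["img"][150:300,290:490]; b=g["img"][120:270,150:350]
cv2.imwrite("pics/c1.png",cv2.resize(np.hstack([a,b])[...,::-1],None,fx=2,fy=2,interpolation=cv2.INTER_CUBIC))
E
```

```text
delta [0.001 0.009 1.   ] turn -0.011 | t 1.35 pos [515.4 233.9  65. ] [180.   -0.  -44.1] q [ 0.77  0.34 -0.43  0.   -0.8   0.03] w 0.03970061283956877 F [-0.   0.3  0.6]
```

View pics/c1.png

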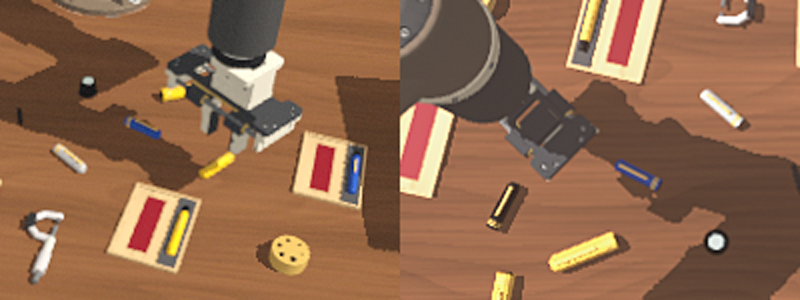

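The crop shows the gripper above the yellow cap with the fingers straddling it (crop 217,165). I'll descend and close.

Request:
{"api": "jog_arm", "payload": {"deltas": [[[0,0,0.4,0],[0,0,0.8,0],[0,0.01,1.0,0],[0,0.01,1.0,0]]]}}

```text
t: 1.95
eef_pos: [0.5143, 0.2341, 0.0048]
ee_rot: [3.14, -0.0, -0.767]
force: [0.3, 0.1, 0.8]
width: 0.0404
gripper_force: 0.0
```

Request:
{"api": "jog_arm", "payload": {"deltas": [[[0,0,0,0],[0,0,0,0],[0,0,0,0],[0,0,0,0],[0,0,0,0]]], "grip": 5}}

```text
t: 2.58
eef_pos: [0.5151, 0.2339, 0.0057]
ee_rot: [-3.141, -0.0, -0.768]
force: [-1.7, 0.3, 7.1]
width: 0.0161
gripper_force: 15.0
```

Request:
{"api": "jog_arm", "payload": {"deltas": [[[0,0,-0.3,0],[0,0,-0.8,0],[0,0,-1.0,0],[0,0,-1.0,0]]]}}

```text
t: 3.08
eef_pos: [0.5151, 0.234, 0.0657]
ee_rot: [-3.14, 0.0, -0.768]
force: [-0.3, 0.5, -1.4]
width: 0.0155
gripper_force: 15.0
```

```bash
python3 plan.py 641.3 131 40 -13.1
```

```text
delta [ 2.706 -0.226  0.428] turn -6.182 | t 3.075 pos [515.1 234.   65.7] [-179.9    0.   -44. ] q [ 0.77  0.34 -0.43 -0.   -0.8   0.03] w 0.015520746390735113 F [-0.3  0.5 -1.4]
```

Request:
{"api": "jog_arm", "payload": {"deltas": [[[0.6,-0.05,0,-1.5],[1.3,-0.1,0,-3],[2.0,-0.15,0,-4.5],[2.7,-0.22,0,-6.18],[2.7,-0.23,0.2,-6.18],[2.7,-0.23,0.43,-6.18],[2.7,-0.23,0.43,-6.18],[2.7,-0.23,0.43,-6.18]]]}}

```text
t: 4.08
eef_pos: [0.6405, 0.1318, 0.0393]
ee_rot: [3.141, 0.0, -0.228]
force: [0.5, 0.5, 0.7]
width: 0.0153
gripper_force: 15.0
```

```bash
python3 plan.py 641.3 131 9 -13.1
python3 - <<'E'
from h import *
f=grab("scene","s2")
cv2.imwrite("pics/c2.png",cv2.resize(f["img"][180:300,290:450][...,::-1],None,fx=4,fy=4,interpolation=cv2.INTER_CUBIC))
E
```

```text
delta [0.017 0.01  0.506] turn 0.01 | t 4.075 pos [640.5 131.8  39.3] [180.   0. -13.] q [ 0.5   0.49 -0.25  0.   -0.83  0.84] w 0.015252663838177976 F [0.5 0.5 0.7]
```

View pics/c2.png

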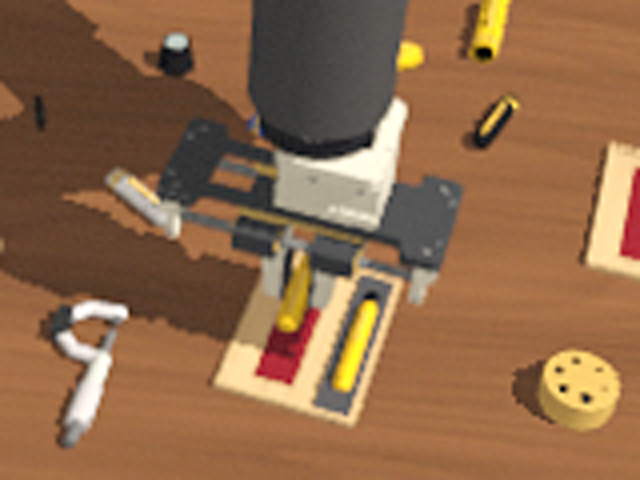

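Scene crop: the yellow cap is held at about (293,295) above the felt, but it looks slightly tilted. I'll measure that before lowering.

Run:
```python
from h import *
im=cv2.imread("pics/s2.png")
cv2.imwrite("pics/c3.png",cv2.resize(im[228:288,330:402],None,fx=10,fy=10,interpolation=cv2.INTER_NEAREST))
f=grab_frame("scene"); R=Rm(f)
def pr(P): return cv2.projectPoints(np.array(P,float),cv2.Rodrigues(R.T)[0],-R.T@f["xyz"],K(f),np.array(f["dist_coeffs"]))[0].reshape(-1,2)
a=np.radians(-13.1); u=np.array([np.cos(a),np.sin(a),0]); c=np.array([.6405,.1318,.0423])
for t in(0,15,30): 
    d=u*np.cos(np.radians(t))-np.array([0,0,np.sin(np.radians(t))]); print(t,(pr([c-.032*d,c+.032*d])-[330,228])*10)
```

```text
0 [[369.40680344 163.68861692]
 [306.17215774 323.33505375]]
15 [[370.49949461 146.911328  ]
 [305.41176453 339.65123783]]
30 [[369.44024374 136.34325602]
 [306.93171295 349.04242498]]
```

View pics/c3.png

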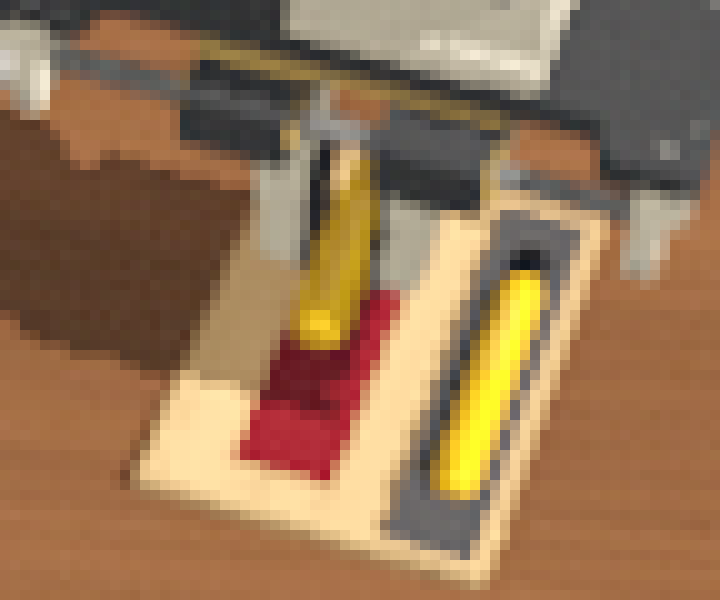

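The cap's ends are at (362,160) and (322,330), against a level prediction of (369,164) and (306,323). It is close to level, so I'll lower it.

Request:
{"api": "jog_arm", "payload": {"deltas": [[[0.02,0,0.25,0],[0.02,0.01,0.4,0],[0.02,0.01,0.47,0],[0.02,0.01,0.5,0],[0.02,0.01,0.52,0],[0.02,0.01,0.52,0]]]}}

```text
t: 4.92
eef_pos: [0.6421, 0.1303, 0.0088]
ee_rot: [-3.141, -0.0, -0.229]
force: [-1.7, -1.3, 3.5]
width: 0.0152
gripper_force: 15.0
```

Request:
{"api": "jog_arm", "payload": {"deltas": [[[0,0,0,0],[0,0,0,0],[0,0,0,0]]], "grip": 26}}

```text
t: 5.3
eef_pos: [0.642, 0.1303, 0.0081]
ee_rot: [-3.142, -0.0, -0.229]
force: [0.3, 0.3, 0.2]
width: 0.026
gripper_force: 0.0
```

Request:
{"api": "jog_arm", "payload": {"deltas": [[[0,0,-0.3,0],[0,0,-0.8,0],[0,0,-1.0,0]]]}}

```text
t: 5.68
eef_pos: [0.6433, 0.1308, 0.0712]
ee_rot: [-3.139, -0.003, -0.228]
force: [0.1, -0.3, -0.6]
width: 0.0256
gripper_force: 0.0
```

```bash
python3 plan.py 442.5 113 65 63.5
```

```text
delta [-3.193  1.046  0.091] turn -15.316 | t 5.675 pos [643.3 130.8  71.2] [-179.9   -0.2  -13.1] q [ 0.5   0.46 -0.22  0.   -0.89  0.84] w 0.02555617424518214 F [ 0.1 -0.3 -0.6]
```

Request:
{"api": "jog_arm", "payload": {"deltas": [[[-0.4,0.13,0,-2],[-0.8,0.26,0,-4],[-1.2,0.4,0,-6],[-1.6,0.52,0,-8],[-2.0,0.65,0,-10],[-2.4,0.8,0,-12],[-2.8,0.92,0.05,-14],[-3.19,1.05,0.09,-15.32]]], "grip": 36}}

```text
t: 6.68
eef_pos: [0.4405, 0.1122, 0.0631]
ee_rot: [3.141, -0.001, 1.113]
force: [-0.8, -0.2, 0.5]
width: 0.0356
gripper_force: 0.0
```

Request:
{"api": "jog_arm", "payload": {"deltas": [[[0,0,0,0],[0,0,0,0]]]}}

```text
t: 6.92
eef_pos: [0.4421, 0.1128, 0.0634]
ee_rot: [3.141, -0.001, 1.107]
force: [0.7, 0.2, 0.2]
width: 0.0357
gripper_force: 0.0
```

```bash
python3 plan.py 442.5 113 5.5 63.5
python3 - <<'E'
from m import *
for n,roi in (("scene",(330,230,400,300)),("top",(230,100,290,165))):
    f=grab(n,n+"3"); print(comps(f,*COL["yellow"],.012,roi=roi),comps(f,*COL["felt"],.003,roi=roi))
im=cv2.imread("pics/scene3.png"); 
cv2.imwrite("pics/c4.png",cv2.resize(im[150:300,300:450],None,fx=4,fy=4,interpolation=cv2.INTER_CUBIC))
E
```

```text
delta [0.005 0.004 0.965] turn -0.01 | t 6.925 pos [442.1 112.8  63.4] [ 1.80e+02 -1.00e-01  6.35e+01] q [ 0.68  0.18 -0.67  0.   -0.72  1.99] w 0.03568494452554663 F [0.7 0.2 0.2]
[([378, 266], 658.2, 176.8, 88.2, 15.3, np.float32(166.9)), ([363, 260], 642.5, 132.2, 73.0, 17.4, np.float32(166.9))] [([364, 262], 641.1, 132.0, 100.6, 26.0, np.float32(166.7))]
[([261, 132], 644.1, 131.7, 64.9, 15.5, np.float32(169.9)), ([245, 126], 659.3, 175.8, 79.4, 11.0, np.float32(166.9))] [([264, 133], 641.2, 130.4, 101.3, 27.5, np.float32(165.9))]
```

View pics/c4.png

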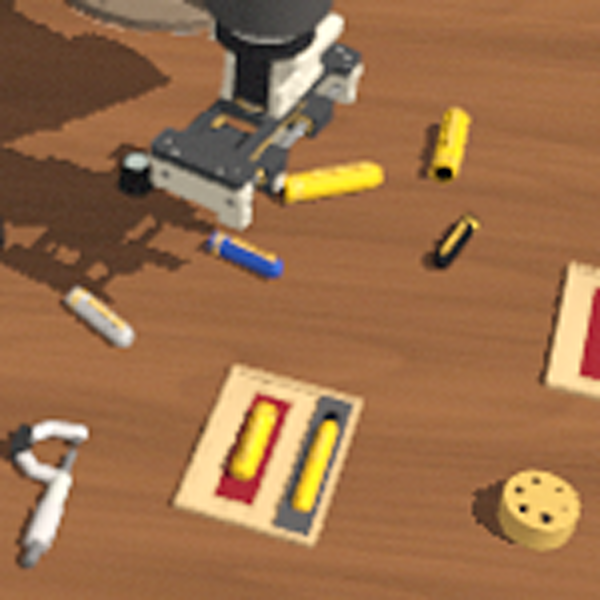

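The yellow cap lies on its felt at crop (255,440), parallel to the barrel, with its centre within 2 mm of the felt centre. Next is blue.

Request:
{"api": "jog_arm", "payload": {"deltas": [[[0,0,0.4,0],[0,0,0.8,0],[0,0,0.96,0],[0,0,0.96,0]]]}}

```text
t: 7.52
eef_pos: [0.4413, 0.112, 0.0047]
ee_rot: [-3.141, 0.001, 1.108]
force: [-0.2, -0.0, 0.4]
width: 0.0362
gripper_force: 0.0
```

Request:
{"api": "jog_arm", "payload": {"deltas": [[[0,0,0,0],[0,0,0,0],[0,0,0,0],[0,0,0,0],[0,0,0,0]]], "grip": 5}}

```text
t: 8.15
eef_pos: [0.4417, 0.1126, 0.0057]
ee_rot: [3.141, -0.001, 1.109]
force: [-1.1, 0.1, 7.2]
width: 0.0156
gripper_force: 15.0
```

Request:
{"api": "jog_arm", "payload": {"deltas": [[[0,0,-0.3,0],[0,0,-0.8,0],[0,0,-1.0,0],[0,0,-1.0,0]]]}}

```text
t: 8.65
eef_pos: [0.4416, 0.1126, 0.0657]
ee_rot: [3.141, -0.002, 1.108]
force: [0.5, -0.6, -1.1]
width: 0.016
gripper_force: 15.0
```

```bash
python3 plan.py 491.5 399.7 60 -13
```

```text
delta [ 4.653 -1.391  0.102] turn 15.299 | t 8.65 pos [441.6 112.6  65.7] [ 1.80e+02 -1.00e-01  6.35e+01] q [ 0.68  0.18 -0.67 -0.   -0.72  2.  ] w 0.015967383772752645 F [ 0.5 -0.6 -1.1]
```

Request:
{"api": "jog_arm", "payload": {"deltas": [[[0.6,-0.18,0,2],[1.2,-0.35,0,4],[1.8,-0.53,0,6],[2.4,-0.7,0,8],[3.0,-0.9,0,10],[3.6,-1.1,0,12],[4.2,-1.25,0,14],[4.65,-1.39,0,15.3]]]}}

```text
t: 9.65
eef_pos: [0.4908, 0.4001, 0.0631]
ee_rot: [3.14, 0.001, -0.231]
force: [-0.1, -0.1, 0.1]
width: 0.0156
gripper_force: 15.0
```

Request:
{"api": "jog_arm", "payload": {"deltas": [[[0,0,0.2,0],[0,0,0.5,0],[0,0,0.5,0]]]}}

```text
t: 10.02
eef_pos: [0.4898, 0.3968, 0.0323]
ee_rot: [3.137, 0.002, -0.227]
force: [0.0, -0.4, -0.7]
width: 0.0153
gripper_force: 15.0
```

```bash
python3 plan.py 491.5 399.7 8.7 -13
```

```text
delta [ 0.018 -0.056  0.394] turn -0.003 | t 10.025 pos [489.8 396.8  32.3] [ 1.797e+02  1.000e-01 -1.300e+01] q [ 0.99  0.47 -0.31 -0.   -0.8   0.35] w 0.015318684012579202 F [ 0.  -0.4 -0.7]
```

Request:
{"api": "jog_arm", "payload": {"deltas": [[[0.01,-0.03,0.15,0],[0.01,-0.03,0.25,0],[0.01,-0.03,0.33,0],[0.01,-0.03,0.37,0],[0.01,-0.03,0.4,0],[0.01,-0.03,0.4,0]]]}}

```text
t: 10.78
eef_pos: [0.4921, 0.4008, 0.0112]
ee_rot: [3.142, -0.0, -0.227]
force: [0.4, 1.3, -0.4]
width: 0.0155
gripper_force: 15.0
```

Request:
{"api": "jog_arm", "payload": {"deltas": [[[0,0,0,0],[0,0,0,0],[0,0,0,0]]], "grip": 26}}

```text
t: 11.15
eef_pos: [0.4922, 0.4009, 0.0113]
ee_rot: [-3.141, -0.0, -0.227]
force: [-0.8, 0.9, -0.1]
width: 0.0258
gripper_force: 0.0
```

Request:
{"api": "jog_arm", "payload": {"deltas": [[[0,0,-0.3,0],[0,0,-0.8,0],[0,0,-1.0,0]]]}}

```text
t: 11.52
eef_pos: [0.493, 0.4019, 0.0742]
ee_rot: [-3.138, -0.002, -0.227]
force: [0.6, -0.3, -0.4]
width: 0.0258
gripper_force: 0.0
```

```bash
python3 plan.py 531.5 5 65 48.2
```

```text
delta [2.11  6.302 0.136] turn -12.236 | t 11.525 pos [493.  401.9  74.2] [-1.798e+02 -1.000e-01 -1.300e+01] q [ 0.99  0.42 -0.27  0.   -0.88  0.35] w 0.02578721613183623 F [ 0.6 -0.3 -0.4]
```

Measuring mid-motion meant blue was released about 2.5 mm high. From now on I'll settle before planning each lowering, and I'll check blue in the next pictures.

Request:
{"api": "jog_arm", "payload": {"deltas": [[[0.26,0.8,0,-1.8],[0.53,1.6,0,-3.6],[0.8,2.4,0,-5.4],[1.06,3.2,0,-7.2],[1.32,4.0,0,-9],[1.6,4.8,0,-10.5],[1.85,5.6,0,-12.2],[2.11,6.3,0.1,-12.24]]], "grip": 36}}

```text
t: 12.52
eef_pos: [0.5307, 0.0024, 0.0661]
ee_rot: [3.141, -0.001, 0.843]
force: [0.6, 0.2, -0.3]
width: 0.0359
gripper_force: 0.0
```

Request:
{"api": "jog_arm", "payload": {"deltas": [[[0,0,0,0],[0,0,0,0]]]}}

```text
t: 12.78
eef_pos: [0.5306, 0.0039, 0.0655]
ee_rot: [3.141, -0.0, 0.84]
force: [0.7, 0.2, 0.4]
width: 0.0361
gripper_force: 0.0
```

```bash
python3 plan.py 531.5 5 5.5 48.2
python3 - <<'E'
from m import *
for n,roi in (("scene",(435,210,490,270)),("top",(120,150,185,225))):
    f=grab(n,n+"4"); print(comps(f,*COL["blue"],.011,roi=roi),comps(f,*COL["felt"],.003,roi=roi))
a=cv2.imread("pics/scene4.png")[190:290,390:490]; b=cv2.imread("pics/scene4.png")[180:280,270:370]
cv2.imwrite("pics/c5.png",cv2.resize(np.hstack([a,b]),None,fx=4,fy=4,interpolation=cv2.INTER_CUBIC))
E
```

```text
delta [ 0.023 -0.001  1.   ] turn -0.011 | t 12.775 pos [530.6   3.9  65.5] [180.   -0.   48.1] q [ 0.38  0.29 -0.51  0.   -0.77  2.03] w 0.03605411811175459 F [0.7 0.2 0.4]
[([467, 237], 507.1, 445.7, 91.3, 16.3, np.float32(167.0)), ([452, 233], 498.9, 400.8, 60.6, 15.5, np.float32(166.8))] [([449, 234], 490.8, 400.1, 100.3, 26.3, np.float32(168.3))]
[] []
```

View pics/c5.png

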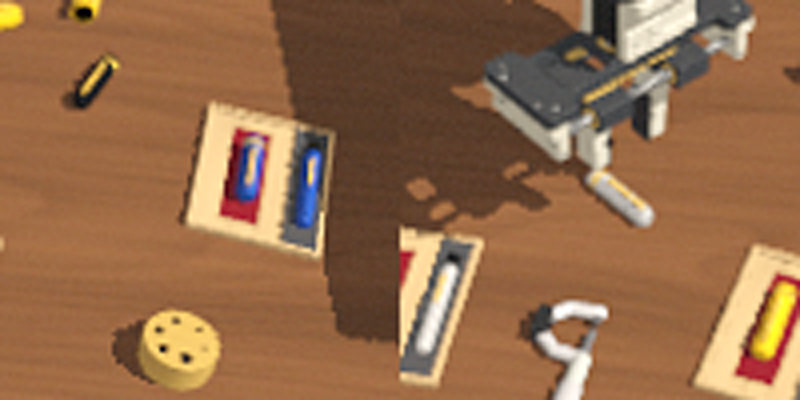

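The blue cap lies on its felt, parallel and centred, at crop (250,170). Now grey.

Request:
{"api": "jog_arm", "payload": {"deltas": [[[0,0,0.4,0],[0.02,0,0.8,0],[0.02,0,1.0,0],[0.02,0,1.0,0]]]}}

```text
t: 13.38
eef_pos: [0.5308, 0.0053, 0.0046]
ee_rot: [-3.141, 0.001, 0.842]
force: [-0.0, 0.5, 0.3]
width: 0.0358
gripper_force: 0.0
```

Request:
{"api": "jog_arm", "payload": {"deltas": [[[0,0,0,0],[0,0,0,0],[0,0,0,0],[0,0,0,0],[0,0,0,0]]], "grip": 5}}

```text
t: 14.0
eef_pos: [0.5317, 0.005, 0.0058]
ee_rot: [3.141, -0.001, 0.841]
force: [-1.3, 0.8, 5.7]
width: 0.0158
gripper_force: 15.0
```

Request:
{"api": "jog_arm", "payload": {"deltas": [[[0,0,-0.3,0],[0,0,-0.8,0],[0,0,-1.0,0],[0,0,-1.0,0]]]}}

```text
t: 14.5
eef_pos: [0.5316, 0.005, 0.0657]
ee_rot: [3.141, -0.002, 0.841]
force: [1.2, -0.2, -0.8]
width: 0.0157
gripper_force: 15.0
```

```bash
python3 plan.py 653.8 -162.1 50 -2.7
```

```text
delta [-0.719  3.375  0.263] turn 10.178 | t 14.5 pos [531.6   5.   65.7] [ 1.80e+02 -1.00e-01  4.82e+01] q [ 0.38  0.29 -0.51 -0.   -0.77  2.03] w 0.015712981378844675 F [ 1.2 -0.2 -0.8]
```

Request:
{"api": "jog_arm", "payload": {"deltas": [[[-0.14,0.68,0,2],[-0.28,1.35,0,4],[-0.42,2.0,0,6],[-0.57,2.7,0,8],[-0.72,3.37,0,10.18],[-0.72,3.37,0.2,10.18],[-0.72,3.37,0.27,10.18],[-0.72,3.37,0.27,10.18]]]}}

```text
t: 15.5
eef_pos: [0.6521, -0.1613, 0.0479]
ee_rot: [-3.142, 0.002, -0.045]
force: [-0.1, -0.0, -0.2]
width: 0.0155
gripper_force: 15.0
```

Request:
{"api": "jog_arm", "payload": {"deltas": [[[0,0,0,0],[0,0,0,0]]]}}

```text
t: 15.75
eef_pos: [0.6534, -0.1615, 0.0496]
ee_rot: [-3.142, -0.001, -0.046]
force: [-0.9, -0.5, 0.1]
width: 0.0156
gripper_force: 15.0
```

```bash
python3 plan.py 653.8 -162.1 8.6 -2.7
```

```text
delta [0.007 0.01  0.684] turn 0.012 | t 15.75 pos [ 653.4 -161.5   49.6] [-1.8e+02 -1.0e-01 -2.6e+00] q [ 0.05  0.5  -0.2   0.   -0.87  1.48] w 0.015580219864687177 F [-0.9 -0.5  0.1]
```

Request:
{"api": "jog_arm", "payload": {"deltas": [[[0,0,0.3,0],[0.01,0.01,0.5,0],[0.01,0.01,0.6,0],[0.01,0.01,0.65,0],[0.01,0.01,0.68,0],[0.01,0.01,0.69,0],[0.01,0.01,0.69,0]]]}}

```text
t: 16.62
eef_pos: [0.6536, -0.1628, 0.0089]
ee_rot: [3.141, -0.0, -0.047]
force: [-4.5, 1.5, 6.4]
width: 0.0155
gripper_force: 15.0
```

In contact with the felt (6 N). Releasing.

Request:
{"api": "jog_arm", "payload": {"deltas": [[[0,0,0,0],[0,0,0,0],[0,0,0,0]]], "grip": 26}}

```text
t: 17.0
eef_pos: [0.6538, -0.1627, 0.0075]
ee_rot: [-3.142, -0.0, -0.047]
force: [-0.1, 0.2, -0.6]
width: 0.0261
gripper_force: 0.0
```

Request:
{"api": "jog_arm", "payload": {"deltas": [[[0,0,-0.3,0],[0,0,-0.8,0],[0,0,-1.0,0]]]}}

```text
t: 17.38
eef_pos: [0.6552, -0.1628, 0.0707]
ee_rot: [3.141, -0.004, -0.047]
force: [-0.1, 0.0, 0.2]
width: 0.026
gripper_force: 0.0
```

```bash
python3 plan.py 514.5 -221.5 65 -72
```

```text
delta [-2.297  1.087  0.086] turn 13.864 | t 17.375 pos [ 655.2 -162.8   70.7] [180.   -0.2  -2.7] q [ 0.04  0.48 -0.18  0.   -0.91  1.48] w 0.025961789634518718 F [-0.1  0.   0.2]
```

Request:
{"api": "jog_arm", "payload": {"deltas": [[[-0.3,0.15,0,2],[-0.6,0.3,0,4],[-0.9,0.45,0,6],[-1.2,0.6,0,8],[-1.6,0.75,0,10],[-2.0,0.95,0,12],[-2.3,1.09,0.05,13.86],[-2.3,1.09,0.05,13.86]]], "grip": 36}}

```text
t: 18.38
eef_pos: [0.5116, -0.2219, 0.0649]
ee_rot: [3.141, 0.0, -1.258]
force: [1.3, 0.1, -0.4]
width: 0.036
gripper_force: 0.0
```

Request:
{"api": "jog_arm", "payload": {"deltas": [[[0,0,0,0],[0,0,0,0]]]}}

```text
t: 18.62
eef_pos: [0.5136, -0.2213, 0.0647]
ee_rot: [-3.141, -0.0, -1.255]
force: [-0.1, 0.0, -0.2]
width: 0.0359
gripper_force: 0.0
```

```bash
python3 plan.py 514.5 -221.5 5.5 -72
python3 - <<'E'
from m import *
f=grab("scene","scene5"); print(comps(f,*COL["grey"],.011,roi=(240,230,300,280)),comps(f,*COL["felt"],.003,roi=(240,230,300,280)))
cv2.imwrite("pics/c6.png",cv2.resize(cv2.imread("pics/scene5.png")[170:290,170:330],None,fx=5,fy=5,interpolation=cv2.INTER_CUBIC))
E
```

```text
delta [ 0.007 -0.012  0.987] turn 0.022 | t 18.625 pos [ 513.6 -221.3   64.7] [-180.    -0.   -71.9] q [-0.06  0.33 -0.45  0.   -0.79  0.37] w 0.035941406719602775 F [-0.1  0.  -0.2]
[([279, 256], 662.4, -112.9, 87.6, 14.8, np.float32(177.8)), ([264, 252], 649.3, -160.5, 75.0, 16.9, np.float32(176.2))] [([264, 257], 653.9, -162.0, 98.9, 26.3, np.float32(177.9))]
```

View pics/c6.png

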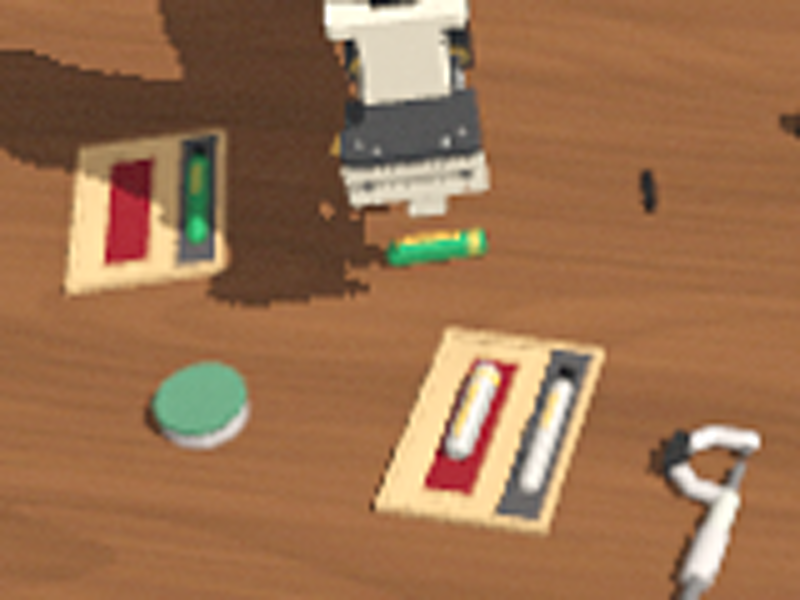

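The grey cap lies on its felt at crop (475,410). The green cap is at crop (437,247), ahead of the gripper.

Request:
{"api": "jog_arm", "payload": {"deltas": [[[0,0,0.4,0],[0,-0.01,0.8,0],[0,-0.01,0.98,0],[0,-0.01,0.98,0]]]}}

```text
t: 19.18
eef_pos: [0.5131, -0.2212, 0.0051]
ee_rot: [3.14, 0.001, -1.256]
force: [0.3, -0.2, -0.2]
width: 0.0359
gripper_force: 0.0
```

Request:
{"api": "jog_arm", "payload": {"deltas": [[[0,0,0,0],[0,0,0,0],[0,0,0,0],[0,0,0,0],[0,0,0,0]]], "grip": 5}}

```text
t: 19.8
eef_pos: [0.5139, -0.2214, 0.0064]
ee_rot: [-3.141, -0.001, -1.256]
force: [-0.3, 1.0, 6.1]
width: 0.0159
gripper_force: 15.0
```

Request:
{"api": "jog_arm", "payload": {"deltas": [[[0,0,-0.3,0],[0,0,-0.8,0],[0,0,-1.0,0],[0,0,-1.0,0]]]}}

```text
t: 20.3
eef_pos: [0.5138, -0.2214, 0.0663]
ee_rot: [-3.14, -0.0, -1.257]
force: [0.5, 0.5, 0.1]
width: 0.0157
gripper_force: 15.0
```

```bash
python3 plan.py 501.5 -440.2 50 -160.4
```

```text
delta [3.406 1.321 0.271] turn 17.678 | t 20.3 pos [ 513.8 -221.4   66.3] [-179.9   -0.   -72. ] q [-0.06  0.33 -0.45 -0.   -0.8   0.37] w 0.015703184768254445 F [0.5 0.5 0.1]
```

Request:
{"api": "jog_arm", "payload": {"deltas": [[[0.5,0.2,0,2],[1.0,0.4,0,4],[1.5,0.6,0,6],[2.0,0.8,0,8],[2.5,1.0,0,10],[3.0,1.15,0,12],[3.4,1.32,0,14],[3.4,1.32,0,16]]]}}

```text
t: 21.3
eef_pos: [0.4998, -0.4411, 0.0635]
ee_rot: [3.139, -0.001, -2.661]
force: [0.5, 0.3, -0.1]
width: 0.0154
gripper_force: 15.0
```

Request:
{"api": "jog_arm", "payload": {"deltas": [[[0,0,0.1,1.68],[0,0,0.27,1.68],[0,0,0.27,1.68],[0,0,0.27,1.68]]]}}

```text
t: 21.8
eef_pos: [0.5011, -0.4397, 0.0492]
ee_rot: [3.141, -0.001, -2.797]
force: [-1.2, -0.2, -0.4]
width: 0.0155
gripper_force: 15.0
```

```bash
python3 plan.py 501.5 -440.2 9.0 -160.4
```

```text
delta [-0.004 -0.011  0.67 ] turn 0.024 | t 21.8 pos [ 501.1 -439.7   49.2] [ 180.    -0.  -160.3] q [-0.43  0.5  -0.21  0.   -0.87 -0.8 ] w 0.01550742803582755 F [-1.2 -0.2 -0.4]
```

Request:
{"api": "jog_arm", "payload": {"deltas": [[[0,0,0.3,0],[0,-0.01,0.5,0],[0,-0.01,0.6,0],[0,-0.01,0.64,0],[0,-0.01,0.67,0],[0,-0.01,0.68,0],[0,-0.01,0.68,0]]]}}

```text
t: 22.68
eef_pos: [0.5015, -0.4405, 0.0095]
ee_rot: [-3.141, 0.0, -2.799]
force: [-1.0, 1.6, 4.1]
width: 0.0157
gripper_force: 15.0
```

Request:
{"api": "jog_arm", "payload": {"deltas": [[[0,0,0,0],[0,0,0,0],[0,0,0,0]]], "grip": 26}}

```text
t: 23.05
eef_pos: [0.5013, -0.4404, 0.0086]
ee_rot: [3.141, -0.0, -2.8]
force: [0.1, -0.8, 0.1]
width: 0.0257
gripper_force: 0.0
```

Request:
{"api": "jog_arm", "payload": {"deltas": [[[0,0,-0.3,0],[0,0,-0.8,0],[0,0,-1.6,0],[0,0,-2.5,0],[0,-1.0,-3,0],[0,-2,-3,0],[0,-2.0,-3,0],[0,-2,-3,0]]]}}

```text
t: 24.05
eef_pos: [0.5411, -0.5535, 0.1888]
ee_rot: [3.141, -0.0, -2.8]
force: [-0.3, 0.8, 0.1]
width: 0.0263
gripper_force: 0.0
```

Run:
```python
from m import *
print(arm.get_state()["eef_pos"])
f=grab("scene","scene6"); grab("top","top6")
for c in("green","blue","yellow","felt"): print(c,comps(f,*COL[c],.003 if c=="felt" else .011,roi=(170,190,480,285)))
```

```text
[ 0.54110076 -0.55353541  0.18877049]
green [([210, 250], 665.1, -325.8, 50.0, 49.6, np.float32(142.2)), ([196, 208], 492.0, -443.2, 49.2, 17.2, np.float32(18.6)), ([209, 208], 490.1, -392.4, 93.0, 16.0, np.float32(19.7))]
blue [([467, 237], 507.1, 445.7, 91.3, 16.4, np.float32(167.3)), ([452, 233], 498.9, 400.8, 60.6, 15.5, np.float32(166.8))]
yellow [([435, 277], 676.3, 335.8, 63.5, 54.1, np.float32(23.7)), ([378, 266], 657.3, 176.7, 88.3, 15.6, np.float32(166.9)), ([363, 260], 641.6, 132.2, 73.1, 17.4, np.float32(166.9)), ([414, 208], 399.3, 287.8, 57.2, 14.6, np.float32(147.2)), ([246, 199], 425.7, -282.4, 68.4, 40.1, np.float32(68.9)), ([382, 195], 341.4, 182.3, 95.5, 35.6, np.float32(111.7))]
felt [([364, 262], 641.4, 132.3, 100.1, 26.1, np.float32(165.9)), ([265, 256], 654.0, -161.9, 99.0, 26.2, np.float32(177.4)), ([449, 235], 491.2, 399.9, 99.6, 26.3, np.float32(168.5)), ([197, 213], 501.0, -438.8, 97.2, 24.5, np.float32(17.9))]
```

View pics/scene6.png

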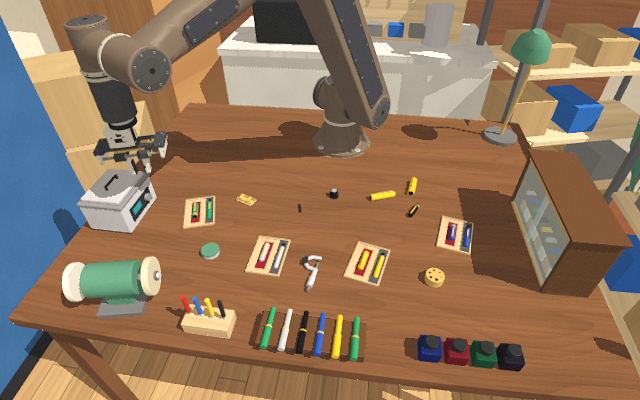

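All four caps lie on their felts: green (196,208), grey (264,252), yellow (363,260) and blue (452,233). Black (414,210) and the rest (246,199) are unmoved. The gripper is close to the white box, with no contact force, so I'll back off before handing in.

Request:
{"api": "jog_arm", "payload": {"deltas": [[[0,0.5,-0.3,0],[0,1.2,-0.5,0],[0,2,-0.5,0],[0,2,-0.5,0],[0,2,-0.5,0],[0,2,-0.5,0]]]}}

```text
t: 24.9
eef_pos: [0.5015, -0.4407, 0.219]
ee_rot: [-3.141, 0.0, -2.8]
force: [0.1, 0.1, 0.2]
width: 0.0259
gripper_force: 0.0
```

```bash
python3 -c "
from station import arm
s=arm.get_state(); print(s['force'],abs(s['qd']).max(),s['eef_pos']); print(arm.job_done())"
```

```text
[0.07753801 0.07423135 0.24973168] 0.012855984737600305 [ 0.50151969 -0.44068758  0.21895189]
the job is handed in; nothing more can be done
None
```

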